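Screw home the crooked lid of the pickle pot

TASK

One of the two pickle pots on the goldsmith's bench has its lid riding high on top of the collar, its thread not caught. Without lifting the lid off its pot, turn it back (anticlockwise from above) until it drops down through the collar, then screw it forward (clockwise from above) to its stop and let go. Do not touch the lid of the other pot, which is already shut.

Things in the scene. Friction and masses are not known exactly. Their poses are not given: they have to be found in the camera images.
- pot: Open pot: white, round, 86 mm wide, fixed to the bench on a pale wooden block 160 x 100 x 20 mm. Origin: centre of the block's underside, on the pot's axis; x along the block's long side, z up. It carries a steel collar 94 mm wide. All heights are above this origin. Its mouth (54 mm wide) has a ledge at 80 mm.
- collar (a point): Collar of the open pot, this point on its axis at the claws' top (98 mm), axes as the pot's. Two claws (98 to 92 mm high, 63 mm apart inside) leave two gaps 52 degrees wide, at +x and -x. Posts up to 104 mm stop the lid's bar 85 degrees clockwise of x, above and below the claws. Below the claws the lid turns back no further than 20 degrees past x.
- lid (a point): Loose brass lid, 0.25 kg; centre of its wooden grip bar (50 long, 14 thick, 24 high); x along the bar, z up. 42 mm below: underside of two ears (77 over both, 12 wide, 6 thick) along x; 68 mm below: foot of the plug that centres it. It starts 140 mm above the pot origin, ears on the claws, 45 to 70 degrees clockwise of pot x. Within 12 degrees of pot x it drops to 122 mm. Then turns under the claws with 6 mm height play.
- shut_lid: Equal lid of the second, equal pot, down and turned to its stop: leave alone. Origin: centre of its plug's underside, 68 mm below the centre of its bar; x along the bar. Its bar stands 18 mm lower than the open pot's.
There are look-alikes about, which are no part of the job. Leave any purple look-alike of the part that bears lid alone.

How it is judged:
On the way:
1. the lid has dropped through the gaps of the collar: its grip bar's centre is less than 128 mm above the pot's underside (z of lid in the frame of pot below 0.128 m), for 0.1 s.
At the end, for the whole second after the job is handed in: The lid is down below the claws (centre of its bar less than 128 mm above the pot's underside), within 10 mm of the pot's axis and level to 8 degrees, its bar turned to within 25 degrees of square across the foot block (so forward at least 65 degrees from where it dropped) (z of lid in the frame of pot below 0.128 m and horizontal distance between lid and pot below 0.01 m and angle between the x axis of lid and the y axis of pot, either way round below 0.45 rad and angle between lid's own z axis and vertical below 0.15 rad); the robot touches nothing.
It fails at once if the lid is lifted more than 18 mm above where it rested on the claws (z of lid in the frame of pot above 0.158 m).
It fails at once if the lid of the other pot is touched harder than 2 N or moved more than 10 mm (distance of shut_lid from where it was at the start of the episode above 0.01 m or contact force between any of the fingers, the arm and shut_lid above 2 N).
It also fails if it takes over 38 s, if anything falls off the work surface, if the arm or the gripper's body presses on something with over 40 N, if the wrist force passes 120 N, or if a joint passes its speed limit or range.

ROBOT

A 6-joint arm with a two-finger parallel gripper is mounted at the origin on the work surface. World frame = base frame: x ahead of the robot, y to its left, z up, the work surface at z = 0. Lengths are in m, angles in rad, forces in N, time in s.
With the tool pointing down it reaches from about 0.25 to 0.775 m from the base axis. Payload 4 kg.
Tool frame: the origin (TCP) lies at the very end of the fingers, on their centre line; the grasp point (between the pads) lies 19 mm behind it; z points along the fingers, y is the line along which they close (so a half turn about z gives the same grasp; the last joint's range is limited). The gripper opens to 94 mm and grips with 3 to 60 N. Pads are 16 mm wide; open, the fingers measure 119 mm over their backs; the gripper's body (75 mm by 177 mm) begins 78 mm behind the grasp point.
Start: joints at [1.084, 0.087, 1.371, -0, 1.684, -0.103], TCP at [0.206, 0.51, 0.206] pointing down, gripper open.
Joint ranges: [-3.1, 3.1], [-0.76, 2.03], [0.27, 2.55], [-1.08, 4.22], [0.17, 2.65], [-2.57, 2.57]. Speed limits (rad/s): [2.79, 2.79, 3.14, 3.14, 3.14, 3.14].

INTERFACE

Orientations are given as [roll, pitch, yaw] about the fixed x, y, z axes, in that order (R = Rz(yaw) Ry(pitch) Rx(roll)).
In Python, from bench import robot, snapshot, finder gives the robot as it stands.
- The arm moves only by the tool drive_tool, never from a script. Its argument "deltas" is text: rows parted by semicolons, each of 7 numbers parted by spaces: the shift along the tool's x, y, z each as a share of 100 mm, from -1 to 1, then the turn, a rotation vector about the tool's x, y, z each as a share of 90 degrees, from -1 to 1, then the finger opening in mm, from 0 to 94. In form: tx ty tz rx ry rz gripper; .... A call has 1 to 5 rows; each row is the pose to reach, as a shift and turn from the pose commanded when the call began, along the tool's axes at that moment; what a row does not reach only later rows make up. A row lasts 1/10 s, in which the tool goes at most 50 mm and 8.59 degrees, less where a joint would pass 70% of its speed; a pose out of reach is approached as far as the arm can. A call with a number of a shift or a turn outside -1 to 1 is refused whole. A call with a gripper value outside its range is refused whole. The fingers move at their own pace and stop on an object; the grip force is fixed at half the most. Time passes only in rows, so rows that repeat a pose let the fingers close. It gives the time, the measured TCP pose, the force, the opening and the grip force at its end, in the units of the state.
- robot.get_obs(): the state, without advancing time (a new reading comes with each control period).
- snapshot(name): name is "scene" or "side" or "wrist"; returns a dict with "img" (384x512x3 uint8, red, green, blue), "fx", "fy", "cx", "cy" (pixels), "T" (4x4, takes a point from camera to world coordinates); the wrist camera has in their place "hand_eye" (4x4, takes a point from camera to tool coordinates, whose origin is the TCP and whose axes are the flange's). Camera axes: x right, y up, looking along -z (the intrinsics and any distortion apply to the point x, -y, -z); pixel columns grow to the right and rows downward; lengths in m; the calibration is good to about 2 mm. A picture is of the moment at which its call begins: read the wrist's pose just before it. There is no depth.
- robot.close_job(): hands the job in; it is judged then, once.
Trained networks look in the newest picture that a camera, given by its name, has taken for a name from the list of things; names that differ only in an ending like _2 or _b are one class to them, and where a whole thing is asked for, a point or a joint stands for the part that bears it (a point fixed in the world has none). Each returns a list of dicts, best first, with "confidence" (0 to 1); they miss things now and then, are a little off and sometimes report something else, mostly with a low value. They report only what shows in the picture. A call takes as long as a camera call. They do not tell look-alikes from the thing itself.
- finder.look_for(camera, thing): "xy" ([column, row] in pixels, amid what is visible of it).
- finder.masks_of(camera, thing): "region" (384x512 bool, what is visible of it) and "xy" ([column, row] in pixels, amid what is visible of it).
- finder.landmark_of(camera, thing): "xy" ([column, row] in pixels: a listed point, or the origin of a listed thing).
The state is a dict: "time": time; "joint_positions": joint angles; "qvel": joint speeds; "joint_torque": joint torques, N m; "tool_pos": TCP position; "ee_rot": TCP orientation; "wrist_force": force on the tool from outside, world axes, zero at the start; "wrist_torque": the same for the moment, N m; "width": finger opening in m; "finger_force": force on a finger pad.
Only numpy, scipy, OpenCV 4.12 (cv2) and the standard library are available. Lean on these libraries where they do the work, as an engineer would, in place of code of your own. Each camera call takes 0.05 s, during which the arm holds its last target. There are 200 camera calls.

## Working session

There is one attempt and no reset: what is moved stays moved. The work goes in short steps, Python scripts to look and compute and a tool call to move; the robot and the scene stay as the last step left them, time stands still between calls to the robot, and variables do not carry over. Pictures are saved under pics/ and viewed, at most 10 in all, crops included, and the job is handed in when it is done.

Besides the shell and the picture viewer there is one more tool, called after "Call:" in YAML: its name, and indented under it one key for each argument. drive_tool: Moves the arm, as the interface text tells. Shift numbers are shares of 100 mm and turn numbers shares of 90 degrees, none past 1 either way. Its arguments: {"type":"object","properties":{"deltas":{"type":"string"}},"required":["deltas"]}

```bash
mkdir -p pics; cat > h.py <<'E'
import numpy as np, cv2
from bench import robot, snapshot, finder
def save(n,img): cv2.imwrite('pics/'+n,cv2.cvtColor(img,cv2.COLOR_RGB2BGR))
def ray(s,xy,T=None):
    T=s['T'] if T is None else T
    d=np.array([(xy[0]-s['cx'])/s['fx'],-(xy[1]-s['cy'])/s['fy'],-1.])
    return T[:3,3],T[:3,:3]@d
def at(s,xy,z,T=None):
    o,d=ray(s,xy,T); return o+d*(z-o[2])/d[2]
E
python3 - <<'E'
from h import *
ims=[]
for c in('scene','side'):
    s=snapshot(c); ims.append(s['img']); print(c,[k for k in s],s['T'][:3,3].round(3))
    for t in('lid','collar','pot','shut_lid'):
        for r in finder.landmark_of(c,t)[:4]: print(t,np.round(r['xy'],1),round(r['confidence'],2),{z:at(s,r['xy'],z)[:2].round(3) for z in(.14,.098,0.)})
    save(c+'.png',s['img'])
print(robot.get_obs())
E
```

```text
scene ['img', 'fx', 'fy', 'cx', 'cy', 'T'] [ 0.879 -0.216  0.751]
lid [123.5 219. ] 0.84 {0.14: array([ 0.453, -0.231]), 0.098: array([ 0.423, -0.233]), 0.0: array([ 0.355, -0.235])}
lid [182.6 194. ] 0.79 {0.14: array([ 0.454, -0.123]), 0.098: array([ 0.425, -0.116]), 0.0: array([ 0.357, -0.102])}
lid [167.1 268.1] 0.75 {0.14: array([ 0.573, -0.201]), 0.098: array([ 0.552, -0.2  ]), 0.0: array([ 0.503, -0.198])}
lid [315.9 198.2] 0.74 {0.14: array([0.577, 0.08 ]), 0.098: array([0.556, 0.101]), 0.0: array([0.508, 0.148])}
collar [171.2 275.9] 0.98 {0.14: array([ 0.588, -0.201]), 0.098: array([ 0.569, -0.2  ]), 0.0: array([ 0.522, -0.197])}
pot [182.3 296.5] 0.71 {0.14: array([ 0.628, -0.199]), 0.098: array([ 0.611, -0.198]), 0.0: array([ 0.57 , -0.195])}
shut_lid [315.2 201.5] 0.88 {0.14: array([0.582, 0.075]), 0.098: array([0.562, 0.095]), 0.0: array([0.514, 0.142])}
side ['img', 'fx', 'fy', 'cx', 'cy', 'T'] [0.456 0.636 0.556]
lid [236.8 138.2] 0.9 {0.14: array([ 0.569, -0.198]), 0.098: array([ 0.581, -0.282]), 0.0: array([ 0.607, -0.479])}
lid [296.9 160.1] 0.72 {0.14: array([ 0.4
[... 553 characters left out ...]
0.5, 'joint_positions': array([ 1.08388089e+00,  8.72161106e-02,  1.37073366e+00, -3.19773176e-05,
        1.68357122e+00, -1.03105246e-01]), 'qvel': array([-4.32961257e-05,  3.22870831e-04, -1.97950167e-03,  1.82431059e-03,
        5.09961503e-04,  2.18356909e-03]), 'joint_torque': array([-1.69641617e-04, -3.39626598e+01, -3.02265072e+01,  7.17601762e-02,
        2.44648807e-02, -2.68961224e-05]), 'tool_pos': array([0.20597528, 0.50999086, 0.20547997]), 'ee_rot': array([3.14152464e+00, 3.89815479e-05, 2.75777887e+00]), 'wrist_force': array([0.18158586, 0.25194287, 0.30977395]), 'wrist_torque': array([-0.00379502,  0.03569432, -0.00467064]), 'finger_force': 0.0, 'width': 0.09410649565867595}
```

View pics/scene.png

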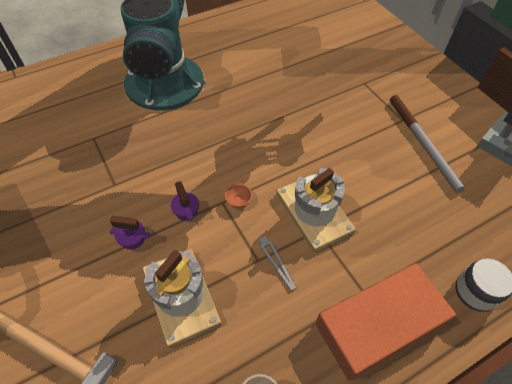

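View pics/side.png

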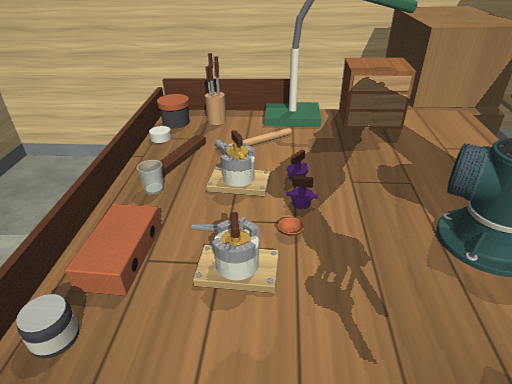

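The scene shows two pots: A at (172,270), with its lid apparently raised, and B at (318,190). Two purple look-alike lids stand at (128,232) and (184,205). For A, the lid rays from both cameras meet at z=0.14, at about (0.571,-0.200), which makes it the open pot. I'll confirm that in an enlarged crop.

```bash
python3 - <<'E'
from h import *
a=cv2.imread('pics/scene.png'); b=cv2.imread('pics/side.png')
A=cv2.resize(a[240:350,130:230],(400,440),interpolation=2); B=cv2.resize(a[155:265,270:370],(400,440),interpolation=2)
cv2.imwrite('pics/crop.png',np.hstack([A,B]))
E
```

```text
(no output)
```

View pics/crop.png

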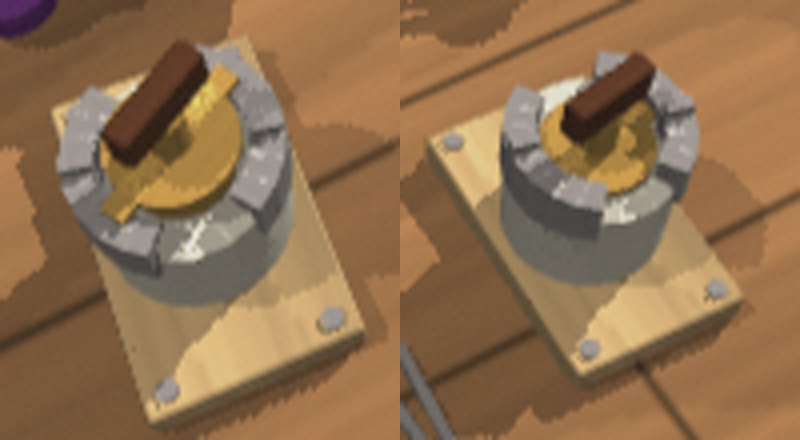

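The left crop (pot A) shows the brass ears lying on top of the claws and the bar standing high, so A is the open pot. In the right crop (B) the ears are hidden under the claws, so it is shut. Next I'll measure the yaws from the block corners and bar edges.

```bash
python3 - <<'E'
from h import *
s=snapshot('scene')
f=lambda p,z:at(s,(p[0]/4+130-.4,p[1]/4+240-.4),z)
C=[f(p,.02) for p in((52,115),(248,40),(362,335),(150,420))]
for c in C: print(c.round(3))
print('ctr',np.mean(C,0).round(4))
ang=lambda a,b:np.degrees(np.arctan2((b-a)[1],(b-a)[0])).round(1)
print('len',np.linalg.norm(C[1]-C[2]),np.linalg.norm(C[0]-C[3]),np.linalg.norm(C[0]-C[1]),np.linalg.norm(C[2]-C[3]))
print('pot yaw',ang(C[1],C[2]),ang(C[0],C[3]),ang(C[0],C[1])-90,ang(C[3],C[2])-90)
for a,b in(((103,133),(180,42)),((123,152),(208,68))):
    p,q=f(a,.152),f(b,.152); print('bar',p.round(3),q.round(3),ang(p,q),np.linalg.norm(p-q))
p,q=f((113,211),.104),f((230,77),.104);print('ears',p.round(3),q.round(3),ang(p,q),np.linalg.norm(p-q),(p+q)/2)
o=robot.get_obs();print(o['tool_pos'],o['ee_rot'],o['time'])
E
```

```text
[ 0.491 -0.239  0.02 ]
[ 0.5   -0.142  0.02 ]
[ 0.656 -0.158  0.02 ]
[ 0.644 -0.253  0.02 ]
ctr [ 0.5728 -0.1979  0.02  ]
len 0.15680404020937205 0.1539039708794147 0.09763999134081261 0.09571165565832303
pot yaw -5.7 -5.0 -5.299999999999997 -7.099999999999994
bar [ 0.578 -0.221  0.152] [ 0.556 -0.179  0.152] 117.7 0.04649490715468086
bar [ 0.589 -0.217  0.152] [ 0.572 -0.174  0.152] 111.5 0.04572590537802537
ears [ 0.587 -0.23   0.104] [ 0.556 -0.164  0.104] 115.7 0.07270671867422063 [ 0.57152097 -0.19714332  0.104     ]
[0.20593088 0.51000627 0.20551706] [ 3.14147638e+00 -8.37527653e-06  2.75783011e+00] 0.55
```

Call:
drive_tool:
  deltas: "-0.5 -0.43 -0.4 0 0 0 60; -1 -0.86 -0.4 0 0 0 60; -1 -0.86 -0.4 0 0 0 60; -1 -0.86 -0.4 0 0 0 60"

```text
time: 0.95
tool_pos: [0.2686, 0.3903, 0.2475]
ee_rot: [3.139, 0.003, 2.752]
wrist_force: [-0.9, 0.1, 0.4]
width: 0.065
finger_force: 0.0
```

Call:
drive_tool:
  deltas: "-1 -0.86 0 0 0 0 60; -1 -0.86 0 0 0 0 60; -1 -0.86 0 0 0 0 60"

```text
time: 1.25
tool_pos: [0.3275, 0.2743, 0.2454]
ee_rot: [3.141, 0.0, 2.758]
wrist_force: [0.6, 0.4, 0.1]
width: 0.06
finger_force: 0.0
```

Call:
drive_tool:
  deltas: "-1 -0.86 0 0 0 0 60; -1 -0.86 0 0 0 0 60; -1 -0.86 0 0 0 0 60"

```text
time: 1.55
tool_pos: [0.3884, 0.1567, 0.2453]
ee_rot: [3.141, 0.0, 2.756]
wrist_force: [0.0, 0.6, 0.5]
width: 0.0596
finger_force: 0.0
```

Call:
drive_tool:
  deltas: "-1 -0.86 0 0 0 0 60; -1 -0.86 0 0 0 0 60; -1 -0.86 0 0 0 0 60"

```text
time: 1.85
tool_pos: [0.4492, 0.0393, 0.2451]
ee_rot: [3.142, 0.0, 2.756]
wrist_force: [0.3, 1.0, -0.2]
width: 0.0598
finger_force: 0.0
```

Call:
drive_tool:
  deltas: "-1 -0.86 0 0 0 0 60; -1 -0.86 0 0 0 0 60; -1 -0.86 0 0 0 0 60"

```text
time: 2.15
tool_pos: [0.5099, -0.0781, 0.2447]
ee_rot: [3.142, -0.0, 2.756]
wrist_force: [-0.2, 0.7, 0.2]
width: 0.0602
finger_force: 0.0
```

Call:
drive_tool:
  deltas: "-1 -0.86 0 0 0 0 60; -1 -0.86 0 0 0 0 60; -1 -0.86 0 0 0 0 60"

```text
time: 2.45
tool_pos: [0.5705, -0.1953, 0.2441]
ee_rot: [3.141, -0.001, 2.757]
wrist_force: [0.3, 0.7, 0.2]
width: 0.06
finger_force: 0.0
```

Call:
drive_tool:
  deltas: "0 0 0 0 0 0.47 60; 0 0 0 0 0 0.47 60; 0 0 0 0 0 0.47 60; 0 0 0 0 0 0.47 60; 0 0 0 0 0 0.47 60"

```text
time: 2.95
tool_pos: [0.5698, -0.1923, 0.2447]
ee_rot: [3.142, -0.001, 2.014]
wrist_force: [1.2, -0.8, -0.2]
width: 0.0598
finger_force: 0.0
```

```bash
python3 - <<'E'
from h import *
from scipy.spatial.transform import Rotation as R
o=robot.get_obs(); s=snapshot('wrist'); save('w1.png',s['img'])
T=np.eye(4);T[:3,:3]=R.from_euler('xyz',o['ee_rot']).as_matrix();T[:3,3]=o['tool_pos'];Tw=T@s['hand_eye']
print(o['tool_pos'],np.degrees(o['ee_rot']),Tw[:3,3],o['joint_positions'],s['hand_eye'].round(3).tolist(),s['fx'],s['cx'],s['cy'])
np.savez('w1.npz',T=Tw,fx=s['fx'],fy=s['fy'],cx=s['cx'],cy=s['cy'])
for t,z in(('lid',.14),('collar',.098),('pot',0)):
    for r in finder.landmark_of('wrist',t)[:3]: print(t,np.round(r['xy'],1),round(r['confidence'],2),at(s,r['xy'],z,Tw).round(4))
E
```

```text
[ 0.56981222 -0.19225526  0.24472955] [ 1.79996703e+02 -6.16013627e-02  1.15416008e+02] [ 0.53436463 -0.11612112  0.42388419] [-4.20099398e-01  1.99800355e-01  1.16688797e+00  7.58055246e-04
  1.77568427e+00 -8.63538453e-01] [[0.001, 0.957, 0.29, 0.084], [1.0, -0.001, 0.001, 0.001], [0.002, 0.29, -0.957, -0.179], [0.0, 0.0, 0.0, 1.0]] 314.1274627206686 258.4948892097078 190.75651988815287
lid [146.4  36.4] 0.95 [ 0.4306 -0.1136  0.14  ]
lid [113.4 144.3] 0.79 [ 0.4335 -0.2105  0.14  ]
lid [257. 198.] 0.66 [ 0.5726 -0.2007  0.14  ]
pot [254.3 163.9] 0.8 [ 0.567  -0.1995  0.    ]
```

View pics/w1.png

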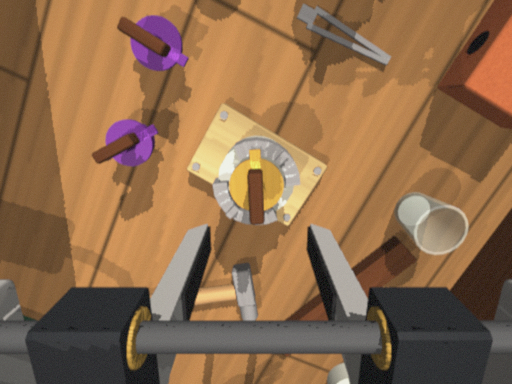

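The wrist view shows the bar from (256,170) to (256,223), aligned with the fingers and amid the collar at (256,180). I'll check the pot yaw from the block corners and compute the move.

```bash
python3 - <<'E'
from h import *
s=np.load('w1.npz')
C=[at(s,p,.02,s['T']) for p in((222,104),(327,167),(292,224),(189,168))]
ang=lambda a,b:np.degrees(np.arctan2((b-a)[1],(b-a)[0])).round(1)
print(np.mean(C,0),np.linalg.norm(C[0]-C[1]),np.linalg.norm(C[1]-C[2]),ang(C[0],C[1]),ang(C[3],C[2]),ang(C[1],C[2]),ang(C[0],C[3]))
p,q=at(s,(256,171),.152,s['T']),at(s,(257,222),.152,s['T']);print('bar',(p+q)/2,ang(p,q),np.linalg.norm(p-q))
ps=np.radians(115.4);d=np.array([.572,-.200])-[.5698,-.1923]
print(d@[np.cos(ps),np.sin(ps)],d@[np.sin(ps),-np.cos(ps)])
E
```

```text
[ 0.5724051  -0.19753844  0.02      ] 0.1569303613578319 0.0916999303484371 -5.1 -4.5 -92.8 -94.2
bar [ 0.57024087 -0.19660751  0.152     ] -63.6 0.048732961106030814
-0.00789933904853434 -0.0013154628829049842
```

Call:
drive_tool:
  deltas: "-0.07 -0.01 0.4 0 0 0 40; -0.07 -0.01 0.8 0 0 0 40; -0.07 -0.01 0.8 0 0 0 40; -0.07 -0.01 0.8 0 0 0 40"

```text
time: 3.55
tool_pos: [0.571, -0.1995, 0.1651]
ee_rot: [-3.141, -0.002, 2.021]
wrist_force: [0.4, -0.2, 0.9]
width: 0.0399
finger_force: 0.0
```

Call:
drive_tool:
  deltas: "0 0 0.1 0 0 0 40; 0 0 0.2 0 0 0 40; 0 0 0.3 0 0 0 40; 0 0 0.4 0 0 0 40; 0 0 0.4 0 0 0 40"

```text
time: 4.05
tool_pos: [0.5702, -0.1994, 0.1232]
ee_rot: [-3.139, -0.003, 2.02]
wrist_force: [0.2, -0.6, 0.4]
width: 0.04
finger_force: 0.0
```

Call:
drive_tool:
  deltas: "0 0 0 0 0 0 0; 0 0 0 0 0 0 0; 0 0 0 0 0 0 0; 0 0 0 0 0 0 0; 0 0 0 0 0 0 0"

```text
time: 4.55
tool_pos: [0.5715, -0.2001, 0.1261]
ee_rot: [3.141, 0.001, 2.019]
wrist_force: [-0.2, -0.3, 1.8]
width: 0.0165
finger_force: 30.0
```

Call:
drive_tool:
  deltas: "0 0 0 0 0 0 0; 0 0 0 0 0 0 0; 0 0 0 0 0 0 0"

```text
time: 4.85
tool_pos: [0.5715, -0.2001, 0.1261]
ee_rot: [3.141, 0.001, 2.019]
wrist_force: [-0.6, -1.0, 3.4]
width: 0.0161
finger_force: 30.0
```

Call:
drive_tool:
  deltas: "0 0 0 0 0 -0.07 0; 0 0 0 0 0 -0.14 0; 0 0 0 0 0 -0.21 0; 0 0 0 0 0 -0.28 0; 0 0 0 0 0 -0.35 0"

```text
time: 5.35
tool_pos: [0.5717, -0.1998, 0.126]
ee_rot: [3.141, 0.001, 2.574]
wrist_force: [0.5, -0.5, 3.2]
width: 0.0161
finger_force: 30.0
```

Call:
drive_tool:
  deltas: "0 0 0 0 0 -0.07 0; 0 0 0 0 0 -0.14 0; 0 0 0 0 0 -0.21 0; 0 0 0 0 0 -0.28 0; 0 0 0 0 0 -0.305 0"

```text
time: 5.85
tool_pos: [0.5704, -0.1993, 0.1236]
ee_rot: [3.14, -0.003, 3.051]
wrist_force: [0.2, 0.5, -2.3]
width: 0.0159
finger_force: 30.0
```

Call:
drive_tool:
  deltas: "0 0 0.02 0 0 0 0; 0 0 0.04 0 0 0 0; 0 0 0.04 0 0 0 0"

```text
time: 6.15
tool_pos: [0.5706, -0.1995, 0.1202]
ee_rot: [3.141, -0.002, 3.048]
wrist_force: [0.2, -0.1, -2.4]
width: 0.0164
finger_force: 30.0
```

Call:
drive_tool:
  deltas: "0 0 0.03 0 0 0 0; 0 0 0.06 0 0 0 0; 0 0 0.09 0 0 0 0; 0 0 0.09 0 0 0 0"

```text
time: 6.55
tool_pos: [0.5708, -0.1997, 0.1117]
ee_rot: [3.141, -0.001, 3.048]
wrist_force: [0.2, 0.2, -2.7]
width: 0.0162
finger_force: 30.0
```

Call:
drive_tool:
  deltas: "0 0 0.01 0 0 0 0; 0 0 0.02 0 0 0 0; 0 0 0.02 0 0 0 0"

```text
time: 6.85
tool_pos: [0.5712, -0.1998, 0.1104]
ee_rot: [3.141, -0.0, 3.048]
wrist_force: [1.3, -1.3, -2.5]
width: 0.0162
finger_force: 30.0
```

Call:
drive_tool:
  deltas: "0 0 0 0 0 0.07 0; 0 0 0 0 0 0.14 0; 0 0 0 0 0 0.21 0; 0 0 0 0 0 0.28 0; 0 0 0 0 0 0.35 0"

```text
time: 7.35
tool_pos: [0.5713, -0.1999, 0.1106]
ee_rot: [3.141, 0.0, 2.494]
wrist_force: [0.3, 0.2, -3.2]
width: 0.0161
finger_force: 30.0
```

Call:
drive_tool:
  deltas: "0 0 0 0 0 0.07 0; 0 0 0 0 0 0.14 0; 0 0 0 0 0 0.21 0; 0 0 0 0 0 0.28 0; 0 0 0 0 0 0.35 0"

```text
time: 7.85
tool_pos: [0.5713, -0.1999, 0.1106]
ee_rot: [3.141, 0.0, 1.944]
wrist_force: [-0.3, 0.0, -3.4]
width: 0.016
finger_force: 30.0
```

Call:
drive_tool:
  deltas: "0 0 0 0 0 0.05 0; 0 0 0 0 0 0.1 0; 0 0 0 0 0 0.15 0; 0 0 0 0 0 0.21 0; 0 0 0 0 0 0.21 0"

```text
time: 8.35
tool_pos: [0.5713, -0.1999, 0.1106]
ee_rot: [3.141, 0.0, 1.619]
wrist_force: [0.2, 0.5, -2.1]
width: 0.0166
finger_force: 30.0
```

Call:
drive_tool:
  deltas: "0 0 0.01 0 0 0.02 0; 0 0 0.02 0 0 0.035 0; 0 0 0.02 0 0 0.035 0; 0 0 0.02 0 0 0.035 0"

```text
time: 8.75
tool_pos: [0.5712, -0.1999, 0.1087]
ee_rot: [3.141, 0.0, 1.565]
wrist_force: [-0.3, -0.8, -2.0]
width: 0.0162
finger_force: 30.0
```

```bash
python3 - <<'E'
from h import *
o=robot.get_obs();print(o['wrist_torque'],o['wrist_force'],o['tool_pos'],o['ee_rot'])
E
```

```text
[-0.05364373  0.13911609 -0.00505076] [-0.25421533 -0.81882276 -1.95265691] [ 0.57122461 -0.19988337  0.10867157] [3.14147758e+00 5.57154983e-05 1.56501280e+00]
```

Call:
drive_tool:
  deltas: "0 0 0.01 0 0 0.015 0; 0 0 0.01 0 0 0.03 0; 0 0 0.01 0 0 0.03 0"

```text
time: 9.05
tool_pos: [0.5711, -0.1999, 0.1084]
ee_rot: [3.141, 0.0, 1.517]
wrist_force: [-2.9, 0.6, 4.1]
width: 0.0161
finger_force: 30.0
```

Call:
drive_tool:
  deltas: "0 0 0 0 0 0 36; 0 0 0 0 0 0 36; 0 0 0 0 0 0 36; 0 0 0 0 0 0 36"

```text
time: 9.45
tool_pos: [0.5714, -0.1999, 0.1072]
ee_rot: [3.141, -0.0, 1.517]
wrist_force: [-0.2, -0.5, 0.1]
width: 0.0358
finger_force: 0.0
```

Call:
drive_tool:
  deltas: "0 0 -0.2 0 0 0 36; 0 0 -0.5 0 0 0 36; 0 0 -1 0 0 0 36; 0 0 -1 0 0 0 36; 0 0 -1 0 0 0 36"

```text
time: 9.95
tool_pos: [0.5723, -0.2003, 0.2096]
ee_rot: [3.137, 0.002, 1.517]
wrist_force: [-0.6, -0.8, -0.0]
width: 0.0356
finger_force: 0.0
```

```bash
python3 - <<'E'
from h import *
o=robot.get_obs();print(o['wrist_torque'],o['wrist_force'],o['tool_pos'])
a=snapshot('scene'); b=snapshot('side')
for n,s in(('scene',a),('side',b)):
    for r in finder.landmark_of(n,'lid')[:4]: print(n,np.round(r['xy'],1),at(s,r['xy'],.122).round(3))
save('end.png',np.hstack([cv2.resize(a['img'][240:350,130:230],(400,440)),cv2.resize(b['img'][110:220,185:285],(400,440))]))
E
```

```text
[-0.03323543  0.048711   -0.0066225 ] [-0.63848963 -0.81991611 -0.03001939] [ 0.57226176 -0.20028523  0.20960385]
scene [171.6 271. ] [ 0.572 -0.197  0.122]
scene [182.5 194.4] [ 0.442 -0.121  0.122]
scene [126.  223.2] [ 0.45  -0.231  0.122]
side [236.7 144.4] [ 0.57  -0.199  0.122]
side [302.5 181.6] [ 0.408 -0.031  0.122]
```

View pics/end.png

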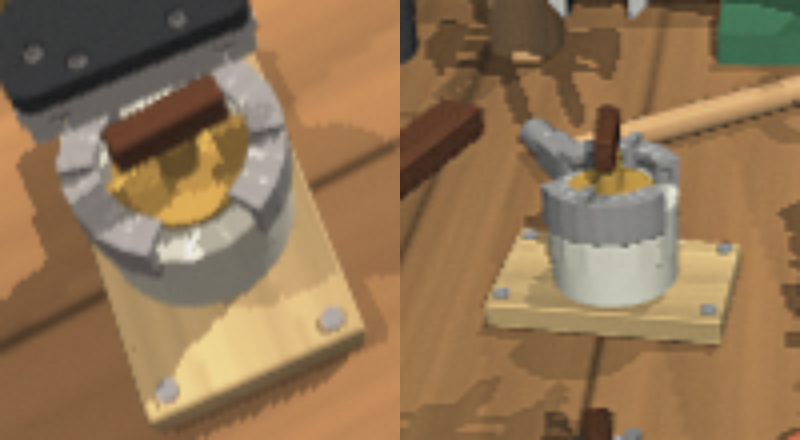

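The picture shows the lid down inside the collar, with its ears under the claws and its bar square across the block. The gripper is clear of it, and the rays from both cameras agree at z=0.122.

```bash
python3 -c "
from bench import robot
print(robot.close_job())"
```

```text
the job is handed in; nothing more can be done
None
```

The lid dropped through the collar, was screwed clockwise about 85 degrees to its stop and released; I handed the job in at about 10 s, with the other pot's lid left alone.

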